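Fold up a specimen carton and pack the sample cup

TASK

Make up the half-open cardboard carton for a specimen: raise its two side walls fully upright first, then its front wall, so that the front wall's corner tabs close round the outside of the side walls. Stand the sample cup upright on the floor inside the carton, let go, and leave the tape, the label roll and the timer where they lie.

Things in the scene. Friction and masses are not known exactly. Their poses are not given: they have to be found in the camera images.
- folding_carton: Shallow brown board carton, fixed on the worktop between tube racks (left rear) and a basket (right). Origin: centre of its underside; +x to its standing back wall (69 mm high, hand hole, 26 mm tabs inside the corners), +y to its left wall. Floor 150 x 150 x 4 mm. Left, right and front walls lean half open outward: 65 mm high, 4 mm thick; upright, inner faces 75 mm from the centre, outer 79 mm.
- wall_left (a joint): Left side wall, 146 mm long; its crease runs along the carton's x at y = +75 mm, z = 4 mm. 0 = flat outward on the worktop, 1.571 = upright against its stop. Starts at about 0.4 to 0.7. Stiff crease: it stays where it is left; 1 to 1.5 N at the free edge moves it.
- wall_right (a joint): Right side wall, 146 mm long; its crease runs along the carton's x at y = -75 mm, z = 4 mm. 0 = flat outward on the worktop, 1.571 = upright against its stop. Starts at about 0.4 to 0.7. Stiff crease: it stays where it is left; 1 to 1.5 N at the free edge moves it.
- wall_front (a joint): Front wall, 169 mm long, crease along the carton's y at x = -75 mm, z = 4 mm. A corner tab (34 mm high, 20 mm deep) at each end passes round the outside of the side walls' front ends, 2 to 4 mm to spare; once up, it blocks side walls that still lean. 0 = flat outward on the worktop, 1.571 = upright at its stop. Starts at about 0.4 to 0.7. Stiff crease, like the sides'.
- wall_left_edge (a point): Middle of the free edge of the left side wall, on its inner face, 65 mm from the crease
- wall_right_edge (a point): Middle of the free edge of the right side wall, on its inner face, 65 mm from the crease
- wall_front_edge (a point): Middle of the free edge of the front wall, on its inner face, 65 mm from the crease
- sample_cup: White sample cup with a yellow screw lid, 66 mm high, 60 to 110 g, upright on the worktop left of the carton. Body 58 mm across, lid 64 mm across from 50 mm up to the top; one rigid piece. Origin at the centre of its underside, z up.
- tape_roll: Bystander: roll of masking tape lying flat, 104 mm across, 19 mm high; origin at the centre of its underside
- label_roll: Bystander: roll of white labels lying flat, 72 mm across, 32 mm high; origin at the centre of its underside
- timer: Bystander: white bench timer, 58 x 66 x 19 mm; origin at the centre of its underside
Things that resemble listed ones, but are neither listed nor needed, are in the scene too. Several things look just like the sample_cup: the one meant starts farthest to the robot's left.

How it is judged:
On the way, in this order (a step that is already met when the one before it is completed fails the run):
1. both side walls are upright (value of joint each of wall_left, wall_right above 1.45 rad), for 0.2 s.
2. the front wall is upright too, its tabs outside the side walls (all of step 1 and value of joint wall_front above 1.45 rad), for 0.2 s.
At the end, for the whole second after the job is handed in: All three folding walls stand within 7 degrees of upright (joints over 1.45 rad), the front wall's tabs round the side walls; the sample cup stands at rest on the carton's floor, upright within 8 degrees, its axis within 50 mm of the carton's centre line each way (all of step 2 and x of sample_cup in the frame of folding_carton between -0.05 and 0.05 m and y of sample_cup in the frame of folding_carton between -0.05 and 0.05 m and z of sample_cup in the frame of folding_carton below 0.012 m and angle between sample_cup's own z axis and vertical below 0.15 rad and linear speed of sample_cup below 0.02 m/s); the robot touches nothing.
It fails at once if the tape, the label roll or the timer is pushed more than 30 mm (distance of any of tape_roll, label_roll, timer from where it was at the start of the episode above 0.03 m).
It also fails if it takes over 72 s, if anything falls off the work surface, if the arm or the gripper's body presses on something with over 40 N, if the wrist force passes 120 N, or if a joint passes its speed limit or range.

ROBOT

A 6-joint arm with a two-finger parallel gripper is mounted at the origin on a cart in front of the work surface, level with it; the furniture and walls round the work are solid. World frame = base frame: x ahead of the robot, y to its left, z up, the work surface at z = 0. Lengths are in m, angles in rad, forces in N, time in s.
With the tool pointing down it reaches from about 0.35 to 0.85 m from the base axis. Payload 8.1 kg.
Tool frame: the origin (TCP) lies at the very end of the fingers, on their centre line; the grasp point (between the pads) lies 19 mm behind it; z points along the fingers, y is the line along which they close (so a half turn about z gives the same grasp; the last joint's range is limited). The gripper opens to 93 mm and grips with 3 to 60 N. Pads are 15 mm wide; open, the fingers measure 128 mm over their backs; the gripper's body (75 mm by 188 mm) begins 65 mm behind the grasp point.
Start: joints at [1.096, 0.13, 1.488, -0, 1.523, -0.085], TCP at [0.228, 0.555, 0.219] pointing down, gripper open.
Joint ranges: [-2.96, 2.96], [-0.89, 2.26], [0.02, 2.5], [-1.34, 4.48], [0, 2.73], [-2.66, 2.66]. Speed limits (rad/s): [2.39, 2.39, 2.79, 3.14, 3.14, 3.14].

INTERFACE

Orientations are given as a unit quaternion [x, y, z, w].
In Python, from workcell import * gives the robot as it stands.
- The arm moves only by the tool drive_tool, never from a script. Its argument "rows" is a list of rows, each an object with "linear": the shift along the tool's x, y, z in cm, a list of three; "rot": the turn, a rotation vector about the tool's x, y, z in degrees, a list of three. In form: [{"linear": [tx, ty, tz], "rot": [ax, ay, az]}, ...]. A call has 1 to 5 rows; each row is the pose to reach, as a shift and turn from the pose commanded when the call began, along the tool's axes at that moment; what a row does not reach only later rows make up. A row lasts 1/10 s, in which the tool goes at most 50 mm and 8.59 degrees, less where a joint would pass 70% of its speed; a pose out of reach is approached as far as the arm can. A call with a gripper value outside its range is refused whole. "fingers" is the closure, from 0 (fully open) to 1 (shut), set as the call begins (left out, the last holds). The fingers move at their own pace and stop on an object; "newtons" is the grip in N (left out, the last holds). Time passes only in rows, so rows that repeat a pose let the fingers close. It gives the time, the measured TCP pose, the force, the opening and the grip force at its end, in the units of the state.
- get_obs(): the state, without advancing time (a new reading comes with each control period).
- grab_frame(name): name is "side" or "top"; returns a dict with "img" (480x640x3 uint8, blue, green, red), "K" (3x3 intrinsics, pixels), "rvec" (rotation vector, rad) and "tvec" (3), from world to camera coordinates, as OpenCV has them. Camera axes: x right, y down, z forward; pixel columns grow to the right and rows downward; lengths in m; the calibration is good to about 2 mm. A picture is of the moment at which its call begins. There is no depth.
- hand_in(): hands the job in; it is judged then, once.
Trained networks look in a picture, given as the dict that the camera call returned (one of the last four; its "shot" number tells which), for a name from the list of things; names that differ only in an ending like _2 or _b are one class to them, and where a whole thing is asked for, a point or a joint stands for the part that bears it (a point fixed in the world has none). Each returns a list of dicts, best first, with "confidence" (0 to 1); they miss things now and then, are a little off and sometimes report something else, mostly with a low value. They report only what shows in the picture. A call takes as long as a camera call. They do not tell look-alikes from the thing itself.
- find_in(target, picture): "centre" ([x, y, z] in m, in world coordinates, good to about 4 mm: the middle of the surface that is visible of it).
The state is a dict: "time": time; "q": joint angles; "dq": joint speeds; "tau": joint torques, N m; "tcp_pos": TCP position; "ee_rot": TCP orientation; "wrist_force": force on the tool from outside, world axes, zero at the start; "torque": the same for the moment, N m; "opening": finger opening in m; "gripper_force": force on a finger pad.
Only numpy, scipy, OpenCV 4.12 (cv2) and the standard library are available. Lean on these libraries where they do the work, as an engineer would, in place of code of your own. Each camera call takes 0.05 s, during which the arm holds its last target. There are 200 camera calls.

## Working session

There is one attempt and no reset: what is moved stays moved. The work goes in short steps, Python scripts to look and compute and a tool call to move; the robot and the scene stay as the last step left them, time stands still between calls to the robot, and variables do not carry over. Pictures are saved under pics/ and viewed, at most 10 in all, crops included, and the job is handed in when it is done.

Besides the shell and the picture viewer there is one more tool, called as a command line: name --argument value ..., lists and objects as JSON in quotes. drive_tool: Moves the arm, as the interface text tells. Its arguments: {"type":"object","properties":{"rows":{"type":"array","items":{"type":"object","properties":{"linear":{"type":"array","items":{"type":"number"}},"rot":{"type":"array","items":{"type":"number"}}}}},"fingers":{"type":"number"},"newtons":{"type":"number"}},"required":["rows"]}

```bash
mkdir -p pics; python3 - <<'E'
from workcell import *
import cv2,numpy as np
o=get_obs();print(o['time'],o['q'],o['tcp_pos'],o['ee_rot'],o['opening'])
for n in("top","side"):
    f=grab_frame(n);cv2.imwrite(f"pics/{n}0.png",f["img"])
    R=cv2.Rodrigues(np.array(f["rvec"]))[0];print(n,"cam",(-R.T@np.array(f["tvec"]).ravel()).round(3))
    for t in["folding_carton","wall_left","wall_right","wall_front","wall_left_edge","wall_right_edge","wall_front_edge","sample_cup","tape_roll","label_roll","timer"]:
        print(t,[(np.round(d["centre"],3).tolist(),round(d["confidence"],2)) for d in find_in(t,f)][:5])
E
```

```text
0.0 [ 1.09559668e+00  1.31150337e-01  1.48931779e+00 -4.53444597e-06
  1.52299711e+00 -8.53710526e-02] [0.22771258 0.55447382 0.21757278] [ 1.93682262e-01  9.81063864e-01 -9.00379814e-04 -2.56829811e-04] 0.0929066207327925
top cam [ 0.336 -0.043  1.231]
folding_carton [([0.486, -0.258, 0.006], 0.93)]
wall_left [([0.442, -0.15, 0.022], 0.69)]
wall_right [([0.547, -0.333, 0.031], 0.56)]
wall_front [([0.408, -0.298, 0.024], 0.68)]
wall_left_edge [([0.448, -0.155, 0.027], 0.81)]
wall_right_edge [([0.549, -0.334, 0.029], 0.62), ([0.375, -0.482, 0.015], 0.48), ([0.446, -0.153, 0.026], 0.38)]
wall_front_edge [([0.396, 0.37, 0.031], 0.72), ([0.408, -0.302, 0.028], 0.66)]
sample_cup [([0.638, -0.065, 0.064], 0.68)]
tape_roll [([0.375, 0.055, 0.017], 0.78), ([0.376, -0.483, 0.015], 0.64)]
label_roll [([0.398, 0.37, 0.028], 0.71)]
timer [([0.374, -0.48, 0.013], 0.58)]
side cam [ 0.352 -1.229  0.758]
folding_carton [([0.491, -0.228, 0.009], 0.88), ([0.373, -0.499, 0.018], 0.66), ([0.444, -0.158, 0.019], 0.49)]
wall_left [([0.445, -0.16, 0.016], 0.86)]
wall_right [([0.55, -0.342, 0.038], 0.72)]
wall_front [([0.409, -0.299, 0.031], 0.81)]
wall_left_edge [([0.446, -0.159, 0.024], 0.92)]
wall_right_edge [([0.55, -0.341, 0.034], 0.74)]
wall_front_edge [([0.407, -0.294, 0.026], 0.92), ([0.444, -0.158, 0.017], 0.59)]
sample_cup [([0.426, 0.161, 0.051], 0.82)]
tape_roll [([0.377, 0.039, 0.021], 0.56), ([0.551, -0.342, 0.038], 0.56), ([0.445, -0.156, 0.018], 0.28)]
label_roll [([0.404, 0.348, 0.025], 0.74)]
timer [([0.37, -0.495, 0.019], 0.64)]
```

View pics/top0.png

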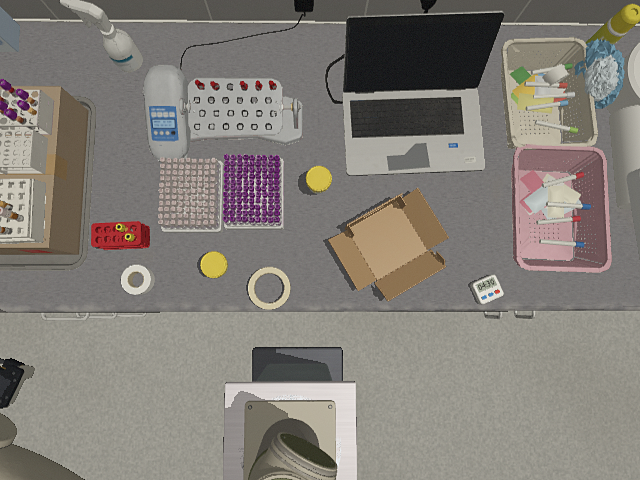

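View pics/side0.png

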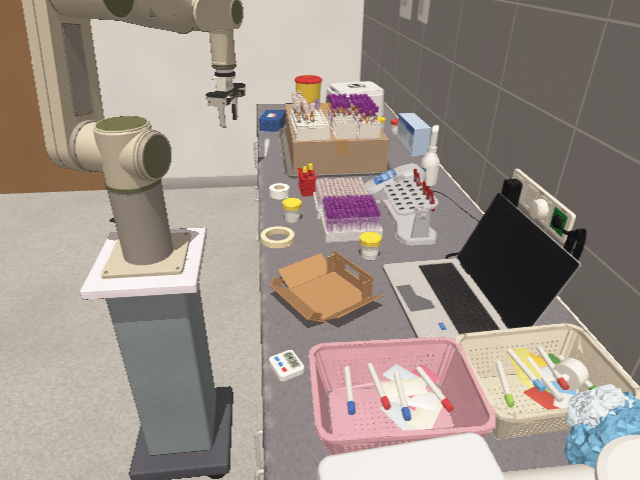

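View crop.

The target cup is the left one, at top-view pixel (213,265), which is about (0.43, 0.16). The carton is near pixel (395,240), yawed about 30°, with its back wall at the upper left. Next I'll zoom in to get its pose.

```bash
python3 - <<'E'
import cv2
i=cv2.imread("pics/top0.png")[180:310,320:460];cv2.imwrite("pics/c0.png",cv2.resize(i,None,fx=4.5,fy=4.5,interpolation=cv2.INTER_CUBIC))
E
```

```text
(no output)
```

View pics/c0.png

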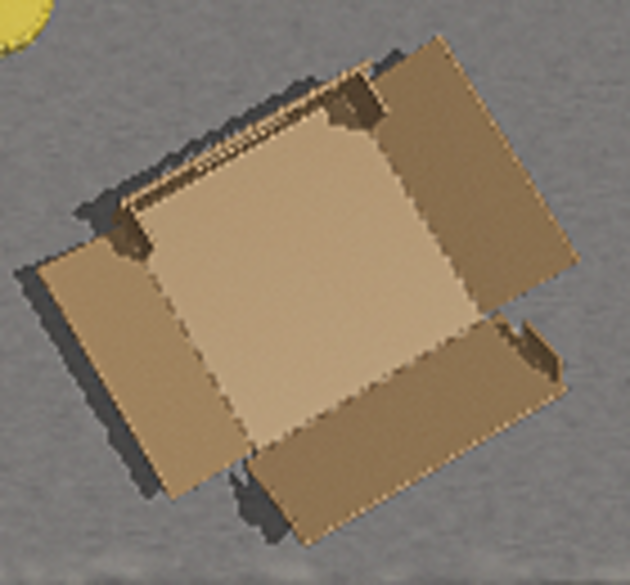

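The zoomed crop shows the floor's front corners at about (252,452) and (485,317), with the free-edge corners of all three flaps clearly visible. I'll fit the pose and wall angles to these.

```bash
cat > h.py <<'E'
from workcell import *
import cv2,numpy as np
from scipy.optimize import least_squares
from scipy.spatial.transform import Rotation as Ro
def proj(f,P): return cv2.projectPoints(np.array(P,float),np.array(f["rvec"],float),np.array(f["tvec"],float),np.array(f["K"]),None)[0][:,0]
E
python3 - <<'E'
from h import *
f=grab_frame("top")
px=np.array([(252,452),(485,317),(40,268),(172,498),(437,38),(578,260),(305,545),(562,388)])/4.5+[320,180]-0.5
def model(p):
    x,y,a,l,r,t=p;c,s=np.cos,np.sin;L=.065
    P=[(-.075,.075,.004),(-.075,-.075,.004)]+[(k,.075+L*c(l),.004+L*s(l)) for k in(.073,-.073)]+[(k,-.075-L*c(r),.004+L*s(r)) for k in(.073,-.073)]+[(-.075-L*c(t),k,.004+L*s(t)) for k in(.0845,-.0845)]
    return np.array(P)@Ro.from_euler('z',a).as_matrix().T+[x,y,0]
s=least_squares(lambda p:(proj(f,model(p))-px).ravel(),[.49,-.24,.52,.5,.5,.5])
print(s.x.round(4),s.fun.round(1))
x,y,a=s.x[:3];R=Ro.from_euler('z',a).as_matrix()[:2,:2]
for n,e in(("L",(-.075*0,.075)),):pass
P=model(s.x)
for i in(2,4,6):print(((P[i]+P[i+1])/2).round(4))
o=get_obs();M=Ro.from_quat(o['ee_rot']).as_matrix();print(M.round(3),o['tcp_pos'])
# cup lid in top & side: yellow centroid
for n in("top","side"):
    f=grab_frame(n);m=cv2.inRange(cv2.cvtColor(f["img"],cv2.COLOR_BGR2HSV),(22,120,120),(35,255,255))
    k,_,st,ce=cv2.connectedComponentsWithStats(m)
    Rc=cv2.Rodrigues(np.array(f["rvec"]))[0];C=-Rc.T@np.array(f["tvec"]).ravel()
    for i in range(1,k):
        if st[i,4]>100:
            d=Rc.T@np.linalg.inv(f["K"])@[*ce[i],1];z=.066 if n=="top" else .062
            print(n,ce[i].round(1),st[i,4],(C+d*(z-C[2])/d[2]).round(4))
E
```

```text
[ 0.5014 -0.2414  0.5248  0.5507  0.6832  0.596 ] [ 0.7  0.3 -0.4  0.4 -0.7 -0.4  0.4  0.2 -0.1 -0.8 -0.1  0.2 -0.9  0.2
  1.  -0. ]
[ 0.436  -0.1285  0.038 ]
[ 0.5642 -0.3499  0.045 ]
[ 0.3899 -0.3059  0.0405]
[[-0.925  0.38   0.   ]
 [ 0.38   0.925 -0.   ]
 [-0.    -0.    -1.   ]] [0.22799639 0.5549799  0.21861623]
top [630.7  13.6] 301 [ 1.0845 -0.8803  0.066 ]
top [523.2  89.7] 180 [ 0.8745 -0.5865  0.066 ]
top [318.5 178.2] 532 [ 0.644  -0.0692  0.066 ]
top [213.4 264.2] 578 [0.4341 0.1803 0.066 ]
side [308.9  91. ] 325 [0.6436 1.6845 0.062 ]
side [291.5 203.5] 204 [0.4344 0.1761 0.062 ]
side [370. 239.] 275 [ 0.6435 -0.0756  0.062 ]
side [537.4 359.6] 112 [ 0.8816 -0.5835  0.062 ]
```

drive_tool --rows '[{"linear": [-3,-3.8,0],"rot": [0,0,7.5]},{"linear": [-6.1,-7.6,0],"rot": [0,0,15]},{"linear": [-9.2,-11.5,0],"rot": [0,0,22.5]},{"linear": [-12.3,-15.3,0],"rot": [0,0,30]},{"linear": [-15.4,-19.2,0],"rot": [0,0,37.6]}]' --fingers 1 --newtons 20

```text
time: 1.85
tcp_pos: [0.2976, 0.3172, 0.2187]
ee_rot: [0.502, 0.865, 0.0, 0.0]
wrist_force: [0.4, 0.3, 1.9]
opening: 0.0578
gripper_force: 0.0
```

```bash
cat >> h.py <<'E'
CX=np.array([.5014,-.2414]);YAW=.5248
def rep():
    o=get_obs();M=Ro.from_quat(o['ee_rot']).as_matrix();C=Ro.from_euler('z',YAW).as_matrix()
    p=C.T@(np.array(o['tcp_pos'])-[*CX,0]);F=C.T@np.array(o['wrist_force'])
    print('t',round(o['time'],2),'tcp',np.round(o['tcp_pos'],3),'carton mm',(p*1000).round(1),'Fcarton',F.round(1),'open',round(o['opening'],3))
    print('tool in carton rotvec err deg',Ro.from_matrix(C.T@M).as_rotvec(degrees=True).round(1))
    return o,M
E
python3 - <<'E'
from h import *
o,M=rep();print(M.round(3))
E
```

```text
t 1.85 tcp [0.298 0.317 0.219] carton mm [103.5 585.6 218.7] Fcarton [0.5 0.1 1.9] open 0.058
tool in carton rotvec err deg [127.6 127.    0. ]
[[-0.497  0.868  0.001]
 [ 0.868  0.497  0.   ]
 [-0.     0.001 -1.   ]]
```

drive_tool --rows '[{"linear": [-4.5,-1.1,0]},{"linear": [-9,-2.2,0]},{"linear": [-13.5,-3.3,0]},{"linear": [-18,-4.4,0]},{"linear": [-22.5,-5.5,0]}]'

```text
$.rows[0]: bad value
```

drive_tool --rows '[{"linear": [-4.5,-1.1,2]},{"linear": [-9,-2.2,6]},{"linear": [-13.5,-3.3,10]},{"linear": [-18,-4.4,14]},{"linear": [-20,-4.8,18]}]'

```text
$.rows[0]: bad value
```

```bash
python3 -c "
from h import *
rep()"
```

```text
t 1.85 tcp [0.298 0.317 0.219] carton mm [103.5 585.6 218.7] Fcarton [0.5 0.1 1.9] open 0.058
tool in carton rotvec err deg [127.6 127.    0. ]
```

drive_tool --rows '[{"linear": [-4.5,-1.1,0],"rot": [0,0,0]},{"linear": [-9,-2.2,0],"rot": [0,0,0]},{"linear": [-13.5,-3.3,0],"rot": [0,0,0]},{"linear": [-18,-4.4,0],"rot": [0,0,0]},{"linear": [-22.5,-5.5,0],"rot": [0,0,0]}]'

```text
time: 2.35
tcp_pos: [0.3628, 0.0949, 0.219]
ee_rot: [0.499, 0.866, 0.0, 0.001]
wrist_force: [1.8, 0.9, -0.1]
opening: 0.0175
gripper_force: 0.0
```

drive_tool --rows '[{"linear": [-4.5,-1.1,2],"rot": [0,0,0]},{"linear": [-9,-2.2,6],"rot": [0,0,0]},{"linear": [-13.5,-3.3,10],"rot": [0,0,0]},{"linear": [-18,-4.4,14],"rot": [0,0,0]},{"linear": [-20,-4.8,18],"rot": [0,0,0]}]'

```text
time: 2.85
tcp_pos: [0.4178, -0.0875, 0.0609]
ee_rot: [0.5, 0.866, 0.0, 0.002]
wrist_force: [0.7, -1.0, -0.4]
opening: 0.0005
gripper_force: 0.0
```

```bash
python3 -c "
from h import *
rep()"
```

```text
t 2.85 tcp [ 0.418 -0.088  0.061] carton mm [  4.7 175.1  60.9] Fcarton [ 0.1 -1.2 -0.4] open 0.001
tool in carton rotvec err deg [127.2 127.   -0. ]
```

drive_tool --rows '[{"linear": [0,0,1.8],"rot": [0,0,0]},{"linear": [-0.7,0,1.8],"rot": [0,0,0]},{"linear": [-1.5,0,1.8],"rot": [0,0,0]},{"linear": [-2.2,0,1.4],"rot": [0,0,0]},{"linear": [-3,0,0.5],"rot": [0,0,0]}]'

```text
time: 3.35
tcp_pos: [0.4325, -0.1113, 0.0574]
ee_rot: [0.499, 0.867, 0.0, 0.001]
wrist_force: [-0.1, 1.2, 0.6]
opening: 0.0004
gripper_force: 0.0
```

drive_tool --rows '[{"linear": [-1,0,-0.8],"rot": [0,0,0]},{"linear": [-2.1,0,-1.4],"rot": [0,0,0]},{"linear": [-3.3,0,-1.8],"rot": [0,0,0]},{"linear": [-4.4,0,-1.9],"rot": [0,0,0]},{"linear": [-4.4,0,-1.9],"rot": [0,0,0]}]'

```text
time: 3.85
tcp_pos: [0.4542, -0.1504, 0.075]
ee_rot: [0.5, 0.866, -0.0, 0.0]
wrist_force: [-0.2, 0.1, -0.3]
opening: 0.0005
gripper_force: 0.0
```

```bash
python3 -c "
from h import *
rep()
for n in ('top','side'):
  f=grab_frame(n);cv2.imwrite(f'pics/{n}1.png',f['img'][180:380,200:500])
"
```

```text
t 3.85 tcp [ 0.454 -0.15   0.075] carton mm [  4.8 102.4  75. ] Fcarton [-0.1  0.2 -0.3] open 0.0
tool in carton rotvec err deg [127.3 127.2  -0. ]
```

View pics/side1.png

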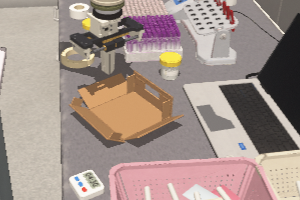

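The fingers passed above the left wall: the downward moves were speed-limited, so the baseline is the pose actually reached. I'll back out and go lower.

drive_tool --rows '[{"linear": [3,-0.4,0],"rot": [0,0,0]},{"linear": [6,-0.4,0],"rot": [0,0,0]},{"linear": [6,-0.4,2.5],"rot": [0,0,0]},{"linear": [6,-0.4,5.5],"rot": [0,0,0]},{"linear": [6,-0.4,5.5],"rot": [0,0,0]}]'

```text
time: 4.45
tcp_pos: [0.416, -0.0971, 0.0158]
ee_rot: [0.499, 0.866, -0.001, -0.004]
wrist_force: [-0.9, 1.1, -0.3]
opening: 0.0007
gripper_force: 0.0
```

drive_tool --rows '[{"linear": [-1.2,0,0],"rot": [0,0,0]},{"linear": [-2.2,0,-0.2],"rot": [0,0,0]},{"linear": [-2.9,0,-0.8],"rot": [0,0,0]},{"linear": [-3.6,0,-1.5],"rot": [0,0,0]},{"linear": [-4.3,0,-2],"rot": [0,0,0]}]'

```text
time: 4.95
tcp_pos: [0.4424, -0.1363, 0.0417]
ee_rot: [0.499, 0.866, 0.001, -0.0]
wrist_force: [-0.9, 2.1, 2.0]
opening: -0.0
gripper_force: 1.4
```

```bash
python3 -c "
from h import *
rep()
"
```

```text
t 4.95 tcp [ 0.442 -0.136  0.042] carton mm [  1.6 120.5  41.7] Fcarton [0.3 2.2 2. ] open -0.0
tool in carton rotvec err deg [1.273e+02 1.273e+02 1.000e-01]
```

drive_tool --rows '[{"linear": [-0.9,0,-0.5],"rot": [0,0,0]},{"linear": [-1.8,0,-0.9],"rot": [0,0,0]},{"linear": [-2.7,0,-1.1],"rot": [0,0,0]},{"linear": [-3.5,0,-1.1],"rot": [0,0,0]},{"linear": [-3.5,0,-1.1],"rot": [0,0,0]}]'

```text
time: 5.45
tcp_pos: [0.4584, -0.1654, 0.0506]
ee_rot: [0.5, 0.866, 0.001, -0.002]
wrist_force: [-4.9, 10.3, 7.9]
opening: 0.0003
gripper_force: 6.1
```

```bash
python3 -c "
from h import *
rep()
"
```

```text
t 5.45 tcp [ 0.458 -0.165  0.051] carton mm [ 0.8 87.4 50.6] Fcarton [ 0.9 11.4  7.9] open 0.0
tool in carton rotvec err deg [-127.2 -127.1   -0.3]
```

drive_tool --rows '[{"linear": [1.5,0,0],"rot": [0,0,0]},{"linear": [2,0,-3],"rot": [0,0,0]},{"linear": [2,0,-7],"rot": [0,0,0]},{"linear": [-2,0,-8],"rot": [0,0,0]},{"linear": [-6.5,0,-8],"rot": [0,0,0]}]'

```text
time: 5.95
tcp_pos: [0.4942, -0.2246, 0.1345]
ee_rot: [0.499, 0.867, -0.0, 0.003]
wrist_force: [-0.2, 0.6, 0.4]
opening: 0.0003
gripper_force: 0.0
```

drive_tool --rows '[{"linear": [-4.5,0,0],"rot": [0,0,0]},{"linear": [-9,0,0],"rot": [0,0,0]},{"linear": [-13.5,0,0],"rot": [0,0,0]},{"linear": [-18,0,0],"rot": [0,0,0]},{"linear": [-18.5,0,2],"rot": [0,0,0]}]'

```text
time: 6.45
tcp_pos: [0.5869, -0.3894, 0.1126]
ee_rot: [0.501, 0.866, -0.001, 0.003]
wrist_force: [-0.0, -0.3, 0.4]
opening: 0.0008
gripper_force: 0.0
```

```bash
python3 -c "
from h import *
rep()
"
```

```text
t 6.45 tcp [ 0.587 -0.389  0.113] carton mm [  -0.2 -170.9  112.6] Fcarton [-0.2 -0.2  0.4] open 0.001
tool in carton rotvec err deg [127.2 126.8  -0.3]
```

drive_tool --rows '[{"linear": [0,0,3],"rot": [0,0,0]},{"linear": [0,0,6],"rot": [0,0,0]},{"linear": [0,0,8.6],"rot": [0,0,0]},{"linear": [0.3,0,8.6],"rot": [0,0,0]},{"linear": [1,0,8.6],"rot": [0,0,0]}]'

```text
time: 6.95
tcp_pos: [0.5784, -0.3739, 0.0239]
ee_rot: [0.5, 0.866, 0.0, -0.001]
wrist_force: [-0.6, -0.2, 0.5]
opening: 0.0004
gripper_force: 0.0
```

```bash
python3 -c "
from h import *
rep()
"
```

```text
t 6.95 tcp [ 0.578 -0.374  0.024] carton mm [   0.3 -153.2   23.9] Fcarton [-0.6  0.2  0.5] open 0.0
tool in carton rotvec err deg [-127.2 -127.2   -0. ]
```

drive_tool --rows '[{"linear": [1.4,0,0],"rot": [0,0,0]},{"linear": [2.2,0,-0.5],"rot": [0,0,0]},{"linear": [3.1,0,-1.4],"rot": [0,0,0]},{"linear": [4.2,0,-2.1],"rot": [0,0,0]},{"linear": [5.2,0,-2.5],"rot": [0,0,0]}]'

```text
time: 7.45
tcp_pos: [0.5538, -0.3293, 0.0524]
ee_rot: [0.499, 0.866, -0.0, 0.002]
wrist_force: [-0.3, -1.4, 0.6]
opening: 0.0001
gripper_force: 0.7
```

drive_tool --rows '[{"linear": [0.6,0,-0.2],"rot": [0,0,0]},{"linear": [1.2,0,-0.2],"rot": [0,0,0]},{"linear": [1.5,0,-0.2],"rot": [0,0,0]},{"linear": [1.5,0,-0.2],"rot": [0,0,0]}]'

```text
time: 7.85
tcp_pos: [0.5467, -0.3175, 0.0525]
ee_rot: [0.5, 0.866, -0.001, 0.002]
wrist_force: [3.6, -6.1, 0.4]
opening: 0.0003
gripper_force: 3.6
```

```bash
python3 -c "
from h import *
rep()
"
```

```text
t 7.85 tcp [ 0.547 -0.318  0.052] carton mm [  1.1 -88.6  52.5] Fcarton [ 0.1 -7.1  0.4] open 0.0
tool in carton rotvec err deg [127.1 127.1  -0.2]
```

drive_tool --rows '[{"linear": [-1.5,0,0],"rot": [0,0,0]},{"linear": [-1.8,0,-3.5],"rot": [0,0,0]},{"linear": [-1.5,-2,-7],"rot": [0,0,0]},{"linear": [1,-5.5,-8],"rot": [0,0,0]},{"linear": [3.5,-9,-8],"rot": [0,0,0]}]'

```text
time: 8.35
tcp_pos: [0.4504, -0.3319, 0.1339]
ee_rot: [0.499, 0.866, -0.0, 0.002]
wrist_force: [-0.2, -0.4, 0.2]
opening: 0.0002
gripper_force: 0.0
```

```bash
python3 -c "
from h import *
rep()
"
```

```text
t 8.35 tcp [ 0.45  -0.332  0.134] carton mm [-89.4 -52.8 133.9] Fcarton [-0.4 -0.3  0.2] open 0.0
tool in carton rotvec err deg [ 1.271e+02  1.272e+02 -1.000e-01]
```

drive_tool --rows '[{"linear": [2.5,-4.2,0],"rot": [0,0,0]},{"linear": [5.3,-8.4,0],"rot": [0,0,0]},{"linear": [5.3,-8.6,3.5],"rot": [0,0,0]},{"linear": [5.3,-8.6,7],"rot": [0,0,0]},{"linear": [5.3,-8.6,10],"rot": [0,0,0]}]'

```text
time: 8.85
tcp_pos: [0.3483, -0.3278, 0.0303]
ee_rot: [0.5, 0.866, 0.0, -0.0]
wrist_force: [0.3, -0.3, -0.4]
opening: 0.0004
gripper_force: 0.0
```

```bash
python3 -c "
from h import *
rep()
a=grab_frame('top')['img'][170:310,320:460];b=grab_frame('side')['img'][235:335,250:400]
cv2.imwrite('pics/p2.png',np.hstack([cv2.resize(a,(400,400)),cv2.resize(b,(400,400))]))
"
```

```text
t 8.85 tcp [ 0.348 -0.328  0.03 ] carton mm [-175.8    1.9   30.3] Fcarton [ 0.1 -0.4 -0.4] open 0.0
tool in carton rotvec err deg [-127.3 -127.2   -0. ]
```

View pics/p2.png

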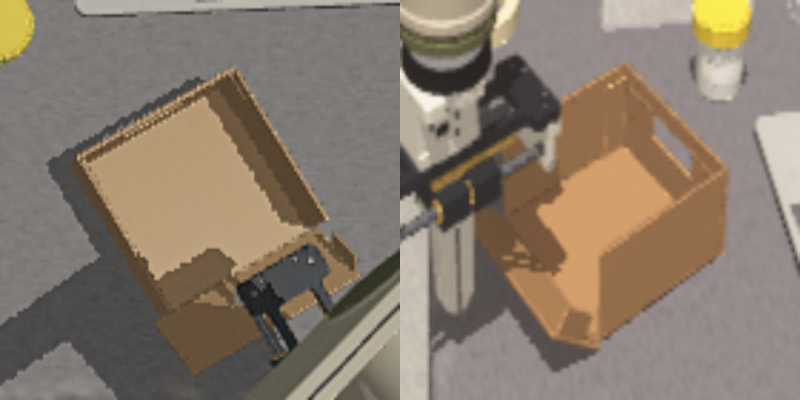

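Both side walls are upright: in the top view their edges are at about (300,140) and (120,235), and the front flap is still leaning. Next is the front wall.

drive_tool --rows '[{"linear": [0,1.2,0.8],"rot": [0,0,0]},{"linear": [0,2.5,0.8],"rot": [0,0,0]},{"linear": [0,3.4,-0.1],"rot": [0,0,0]},{"linear": [0,4.2,-0.9],"rot": [0,0,0]},{"linear": [0,5,-1.5],"rot": [0,0,0]}]'

```text
time: 9.45
tcp_pos: [0.3945, -0.3033, 0.0488]
ee_rot: [0.499, 0.867, -0.0, 0.001]
wrist_force: [-1.8, -1.3, -0.9]
opening: 0.0003
gripper_force: 0.5
```

```bash
python3 -c "
from h import *
rep()
"
```

```text
t 9.45 tcp [ 0.395 -0.303  0.049] carton mm [-123.5   -0.    48.8] Fcarton [-2.2 -0.3 -0.9] open 0.0
tool in carton rotvec err deg [ 1.271e+02  1.272e+02 -1.000e-01]
```

drive_tool --rows '[{"linear": [0,0.7,-0.2],"rot": [0,0,0]},{"linear": [0,1.4,-0.3],"rot": [0,0,0]},{"linear": [0,2,-0.3],"rot": [0,0,0]},{"linear": [0,2.6,-0.3],"rot": [0,0,0]},{"linear": [0,2.6,-0.3],"rot": [0,0,0]}]'

```text
time: 9.95
tcp_pos: [0.4155, -0.2895, 0.0493]
ee_rot: [0.499, 0.866, 0.0, -0.0]
wrist_force: [-0.6, -0.3, 0.5]
opening: 0.0006
gripper_force: 0.0
```

```bash
python3 -c "
from h import *
rep()
"
```

```text
t 9.95 tcp [ 0.415 -0.29   0.049] carton mm [-98.5   1.4  49.3] Fcarton [-0.7  0.   0.5] open 0.001
tool in carton rotvec err deg [-1.272e+02 -1.273e+02 -1.000e-01]
```

drive_tool --rows '[{"linear": [0,0.2,0],"rot": [0,0,0]},{"linear": [0,0.4,0],"rot": [0,0,0]},{"linear": [0,0.4,0],"rot": [0,0,0]}]'

```text
time: 10.25
tcp_pos: [0.4172, -0.2885, 0.0493]
ee_rot: [0.5, 0.866, -0.001, -0.001]
wrist_force: [-7.5, -3.0, 1.9]
opening: 0.0002
gripper_force: 3.3
```

```bash
python3 -c "
from h import *
rep()
"
```

```text
t 10.25 tcp [ 0.417 -0.288  0.049] carton mm [-96.5   1.4  49.3] Fcarton [-8.   1.2  1.9] open 0.0
tool in carton rotvec err deg [-1.272e+02 -1.272e+02  1.000e-01]
```

drive_tool --rows '[{"linear": [0,-1.2,0],"rot": [0,0,0]},{"linear": [0,-2.5,-2],"rot": [0,0,0]},{"linear": [0,-2.5,-6],"rot": [0,0,0]},{"linear": [2.5,-1,-10],"rot": [0,0,-6]},{"linear": [6,1.5,-11],"rot": [0,0,-10]}]' --fingers 0.1

```text
time: 10.75
tcp_pos: [0.4028, -0.2313, 0.1648]
ee_rot: [0.422, 0.907, -0.001, 0.004]
wrist_force: [0.7, 0.7, 0.7]
opening: 0.0357
gripper_force: 0.0
```

```bash
cat >>h.py <<'E'
def to(p,o,M): print('shift cm',(M.T@(np.array(p)-o['tcp_pos'])*100).round(1),'yawY',np.degrees(np.arctan2(M[1,1],M[0,1])).round(1))
E
python3 -c "
from h import *
o,M=rep();to((.434,.178,.15),o,M)
b=grab_frame('side')['img'][235:335,250:400]
a=grab_frame('top')['img'][170:310,320:460]
cv2.imwrite('pics/p3.png',np.hstack([cv2.resize(a,(400,400)),cv2.resize(b,(400,400))]))
"
```

```text
t 10.75 tcp [ 0.403 -0.231  0.165] carton mm [-80.2  58.1 164.8] Fcarton [0.9 0.3 0.7] open 0.036
tool in carton rotvec err deg [115.4 137.6  -0.3]
shift cm [29.3 28.7  1.3] yawY 40.1
```

View pics/p3.png

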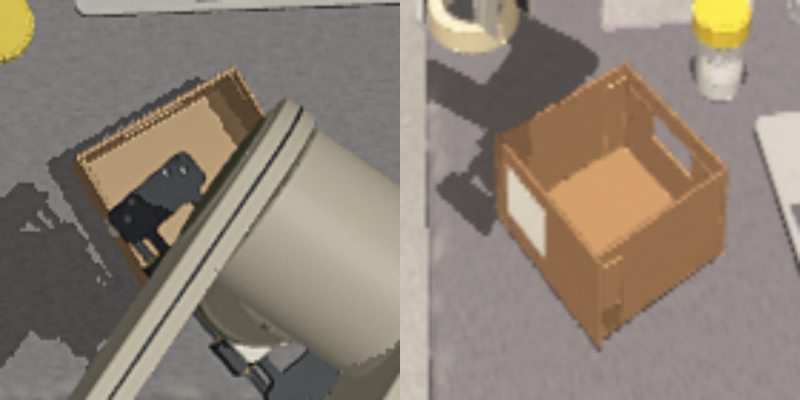

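The carton is fully made up, with the right-hand tab outside the side wall at about (612,275). Now for the cup.

drive_tool --rows '[{"linear": [3.2,3.1,0],"rot": [0,0,-4]},{"linear": [6.4,6.2,0],"rot": [0,0,-8]},{"linear": [9.6,9.3,0],"rot": [0,0,-12]},{"linear": [12.8,12.4,0],"rot": [0,0,-16]},{"linear": [16,15.5,0],"rot": [0,0,-20]}]'

```text
time: 11.35
tcp_pos: [0.4166, -0.0055, 0.1594]
ee_rot: [0.258, 0.966, 0.0, 0.0]
wrist_force: [1.4, 0.4, -0.9]
opening: 0.082
gripper_force: 0.0
```

```bash
python3 -c "
from h import *
o,M=rep();to((.434,.178,.12),o,M)
"
```

```text
t 11.35 tcp [ 0.417 -0.005  0.159] carton mm [ 44.8 246.6 159.4] Fcarton [ 1.4 -0.4 -0.9] open 0.082
tool in carton rotvec err deg [ 89.9 155.9   0. ]
shift cm [ 7.6 16.8  3.9] yawY 60.2
```

drive_tool --rows '[{"linear": [1.8,4,0.8],"rot": [0,0,0]},{"linear": [3.7,8,1.6],"rot": [0,0,0]},{"linear": [5.5,12,2.4],"rot": [0,0,0]},{"linear": [7.3,16,3.2],"rot": [0,0,0]},{"linear": [7.6,16.8,3.9],"rot": [0,0,0]}]'

```text
time: 11.85
tcp_pos: [0.4347, 0.1801, 0.1199]
ee_rot: [0.257, 0.966, 0.001, -0.0]
wrist_force: [0.7, -0.4, 0.5]
opening: 0.0841
gripper_force: 0.0
```

```bash
python3 -c "
from h import *
o,M=rep();to((.434,.178,.039),o,M)
"
```

```text
t 11.85 tcp [0.435 0.18  0.12 ] carton mm [153.4 398.2 119.9] Fcarton [ 0.4 -0.7  0.5] open 0.084
tool in carton rotvec err deg [-8.98e+01 -1.56e+02 -1.00e-01]
shift cm [-0.1 -0.2  8.1] yawY 60.2
```

drive_tool --rows '[{"linear": [-0.1,-0.2,2],"rot": [0,0,0]},{"linear": [-0.1,-0.2,4.5],"rot": [0,0,0]},{"linear": [-0.1,-0.2,7],"rot": [0,0,0]},{"linear": [-0.1,-0.2,8.1],"rot": [0,0,0]},{"linear": [-0.1,-0.2,8.1],"rot": [0,0,0]}]'

```text
time: 12.35
tcp_pos: [0.4333, 0.1735, 0.0378]
ee_rot: [0.259, 0.966, -0.001, -0.002]
wrist_force: [0.5, 0.6, -0.0]
opening: 0.084
gripper_force: 0.0
```

drive_tool --rows '[{"linear": [0,0,0],"rot": [0,0,0]},{"linear": [0,0,0],"rot": [0,0,0]},{"linear": [0,0,0],"rot": [0,0,0]},{"linear": [0,0,0],"rot": [0,0,0]},{"linear": [0,0,0],"rot": [0,0,0]}]' --fingers 0.6 --newtons 12

```text
time: 12.85
tcp_pos: [0.4361, 0.1751, 0.041]
ee_rot: [0.258, 0.966, 0.001, 0.001]
wrist_force: [-0.4, -0.7, 5.3]
opening: 0.0623
gripper_force: 12.0
```

drive_tool --rows '[{"linear": [0,0,-2],"rot": [0,0,0]},{"linear": [0,0,-5],"rot": [0,0,0]},{"linear": [0,0,-8],"rot": [0,0,0]},{"linear": [0,0,-11],"rot": [0,0,0]},{"linear": [0,0,-13],"rot": [0,0,0]}]'

```text
time: 13.35
tcp_pos: [0.4354, 0.175, 0.1721]
ee_rot: [0.258, 0.966, 0.001, 0.001]
wrist_force: [0.3, 0.6, -0.9]
opening: 0.0624
gripper_force: 12.0
```

```bash
python3 -c "
from h import *
o,M=rep();to((.501,-.241,.17),o,M)
"
```

```text
t 13.35 tcp [0.435 0.175 0.172] carton mm [151.5 393.4 172.1] Fcarton [ 0.6  0.4 -0.9] open 0.062
tool in carton rotvec err deg [ 89.9 155.8   0. ]
shift cm [-26.4 -32.8   0.2] yawY 60.1
```

drive_tool --rows '[{"linear": [-2,-2.5,0],"rot": [0,0,6]},{"linear": [-4.8,-6,0],"rot": [0,0,12]},{"linear": [-7.6,-9.5,0],"rot": [0,0,18]},{"linear": [-10.4,-13,0],"rot": [0,0,24]},{"linear": [-13.2,-16.4,0],"rot": [0,0,30]}]'

```text
time: 13.85
tcp_pos: [0.4672, -0.0349, 0.1698]
ee_rot: [0.501, 0.865, 0.0, 0.0]
wrist_force: [0.9, 0.5, -1.5]
opening: 0.0622
gripper_force: 12.0
```

```bash
python3 -c "
from h import *
o,M=rep();to((.501,-.241,.16),o,M)
"
```

```text
t 13.85 tcp [ 0.467 -0.035  0.17 ] carton mm [ 73.9 195.8 169.8] Fcarton [ 1.  -0.  -1.5] open 0.062
tool in carton rotvec err deg [127.5 127.    0. ]
shift cm [-19.6  -7.3   1. ] yawY 29.8
```

drive_tool --rows '[{"linear": [-4.2,-1.6,0],"rot": [0,0,0]},{"linear": [-8.4,-3.2,0],"rot": [0,0,0]},{"linear": [-12.6,-4.8,0],"rot": [0,0,0]},{"linear": [-16.8,-6.3,0],"rot": [0,0,0]},{"linear": [-19.6,-7.3,0.5],"rot": [0,0,0]}]'

```text
time: 14.35
tcp_pos: [0.5026, -0.2425, 0.1653]
ee_rot: [0.5, 0.866, -0.0, 0.001]
wrist_force: [0.0, 0.2, -1.1]
opening: 0.0622
gripper_force: 12.0
```

drive_tool --rows '[{"linear": [0,0,0.5],"rot": [0,0,0]},{"linear": [0,0,2],"rot": [0,0,0]},{"linear": [0,0,3.5],"rot": [0,0,0]}]'

```text
time: 14.65
tcp_pos: [0.5022, -0.2384, 0.1284]
ee_rot: [0.499, 0.866, 0.0, -0.0]
wrist_force: [0.8, 0.5, -0.8]
opening: 0.0617
gripper_force: 12.0
```

```bash
python3 -c "
from h import *
o,M=rep()
to((.501,-.241,.048),o,M)
a=grab_frame('top')['img'][170:310,320:460];b=grab_frame('side')['img'][185:335,250:400]
cv2.imwrite('pics/p4.png',np.hstack([cv2.resize(a,(400,400)),cv2.resize(b,(400,400))]))
"
```

```text
t 14.65 tcp [ 0.502 -0.238  0.128] carton mm [  2.2   2.1 128.4] Fcarton [ 0.9  0.  -0.8] open 0.062
tool in carton rotvec err deg [-127.2 -127.3   -0. ]
shift cm [-0.2 -0.2  8. ] yawY 30.1
```

View pics/p4.png

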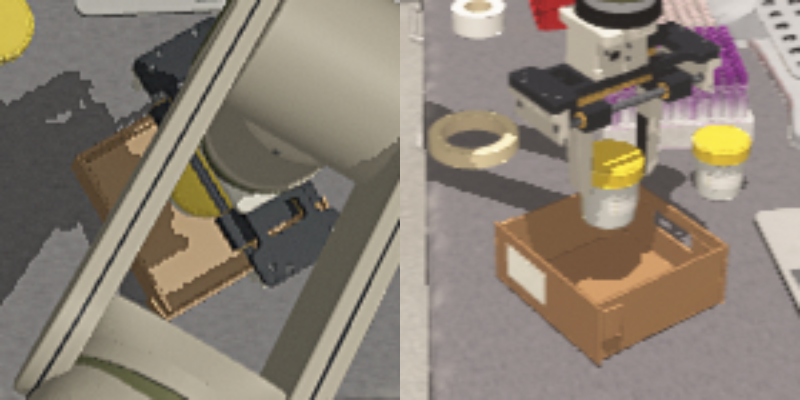

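The cup is held upright over the open carton, at about (610,190) in the right half. I'll lower it now.

drive_tool --rows '[{"linear": [-0.2,-0.2,2],"rot": [0,0,0]},{"linear": [-0.2,-0.2,4],"rot": [0,0,0]},{"linear": [-0.2,-0.2,6],"rot": [0,0,0]},{"linear": [-0.2,-0.2,7.6],"rot": [0,0,0]},{"linear": [-0.2,-0.2,7.9],"rot": [0,0,0]}]'

```text
time: 15.25
tcp_pos: [0.5003, -0.2405, 0.0483]
ee_rot: [0.499, 0.867, 0.0, -0.002]
wrist_force: [-1.0, -0.5, -0.5]
opening: 0.0617
gripper_force: 12.0
```

drive_tool --rows '[{"linear": [0,0,0.1],"rot": [0,0,0]},{"linear": [0,0,0.2],"rot": [0,0,0]},{"linear": [0,0,0.2],"rot": [0,0,0]}]'

```text
time: 15.55
tcp_pos: [0.5025, -0.2426, 0.0498]
ee_rot: [0.499, 0.866, -0.0, 0.001]
wrist_force: [-0.7, -0.4, -0.6]
opening: 0.0618
gripper_force: 12.0
```

drive_tool --rows '[{"linear": [0,0,0.1],"rot": [0,0,0]},{"linear": [0,0,0.2],"rot": [0,0,0]},{"linear": [0,0,0.2],"rot": [0,0,0]}]'

```text
time: 15.85
tcp_pos: [0.5017, -0.2422, 0.0468]
ee_rot: [0.5, 0.866, -0.0, 0.0]
wrist_force: [0.1, 0.8, -0.4]
opening: 0.0621
gripper_force: 12.0
```

drive_tool --rows '[{"linear": [0,0,0.1],"rot": [0,0,0]},{"linear": [0,0,0.2],"rot": [0,0,0]},{"linear": [0,0,0.2],"rot": [0,0,0]}]'

```text
time: 16.15
tcp_pos: [0.5019, -0.2424, 0.0452]
ee_rot: [0.5, 0.866, -0.0, 0.0]
wrist_force: [-1.4, 0.7, 2.9]
opening: 0.0617
gripper_force: 12.0
```

Contact with the floor (+2.9 N). Opening partway (to about 80 mm).

drive_tool --rows '[{"linear": [0,0,0],"rot": [0,0,0]},{"linear": [0,0,0],"rot": [0,0,0]},{"linear": [0,0,0],"rot": [0,0,0]},{"linear": [0,0,0],"rot": [0,0,0]},{"linear": [0,0,0],"rot": [0,0,0]}]' --fingers 0.12

```text
time: 16.65
tcp_pos: [0.5017, -0.2421, 0.0446]
ee_rot: [0.499, 0.866, 0.0, -0.0]
wrist_force: [-0.2, -0.5, -0.0]
opening: 0.0819
gripper_force: 0.0
```

drive_tool --rows '[{"linear": [0,0,-1],"rot": [0,0,0]},{"linear": [0,0,-3],"rot": [0,0,0]},{"linear": [0,0,-6],"rot": [0,0,0]},{"linear": [0,0,-10],"rot": [0,0,0]},{"linear": [0,0,-14],"rot": [0,0,0]}]'

```text
time: 17.15
tcp_pos: [0.5013, -0.2419, 0.1865]
ee_rot: [0.5, 0.866, 0.0, -0.0]
wrist_force: [0.2, -0.3, -0.5]
opening: 0.082
gripper_force: 0.0
```

drive_tool --rows '[{"linear": [4,0,0],"rot": [0,0,0]},{"linear": [8,0,0],"rot": [0,0,0]},{"linear": [12,0,0],"rot": [0,0,0]},{"linear": [16,0,0],"rot": [0,0,0]},{"linear": [20,0,0],"rot": [0,0,0]}]'

```text
time: 17.65
tcp_pos: [0.4007, -0.068, 0.1855]
ee_rot: [0.5, 0.866, 0.0, 0.001]
wrist_force: [-0.3, -0.4, 0.6]
opening: 0.0817
gripper_force: 0.0
```

```bash
python3 -c "
from h import *
rep()
a=grab_frame('top')['img'][170:310,320:460];b=grab_frame('side')['img'][185:335,250:400]
cv2.imwrite('pics/p5.png',np.hstack([cv2.resize(a,(400,400)),cv2.resize(b,(400,400))]))
"
```

```text
t 17.65 tcp [ 0.401 -0.068  0.185] carton mm [-2.000e-01  2.005e+02  1.855e+02] Fcarton [-0.5 -0.2  0.6] open 0.082
tool in carton rotvec err deg [127.3 127.2   0. ]
```

View pics/p5.png

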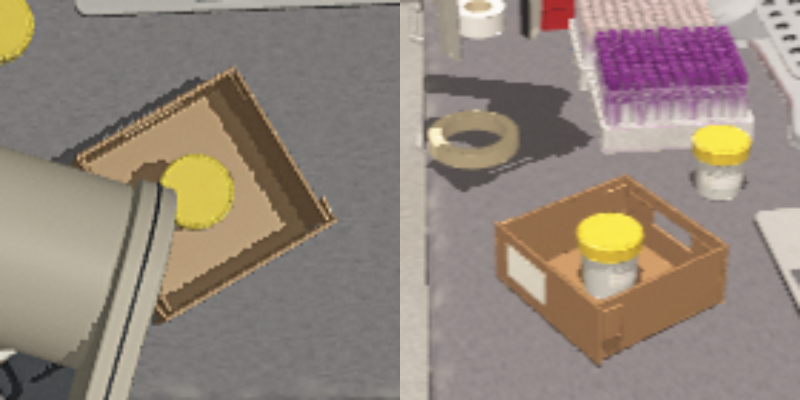

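The cup stands upright near the centre of the carton, at about (195,190) in the top view and (610,255) in the side view. All the walls are up with the tabs outside, and the robot is clear.

```bash
python3 -c "
from workcell import *
print(hand_in())"
```

```text
the job is handed in; nothing more can be done
None
```

I folded up both side walls and then the front wall, stood the sample cup upright near the centre of the carton floor, and handed the job in at about 18 s with the robot clear. No verdict came back.

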